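# Count two small bearings through the gate of a parts tray

## Robot

A 7-joint arm with a two-finger parallel gripper is mounted at the origin on a cart in front of the work surface, level with it; the furniture and walls round the work are solid. World frame = base frame: x ahead of the robot, y to its left, z up, the work surface at z = 0. Lengths are in m, angles in rad, forces in N, time in s.
With the tool pointing down it reaches from about 0.425 to 0.975 m from the base axis. Payload 16.7 kg.
Tool frame: the origin (TCP) lies midway between the tips of the shut fingers; the grasp point (between the pads) lies 19 mm behind it; z points along the fingers, x is the direction in which the jaws open and shut, and the axes are right-handed (so a half turn about z gives the same grasp; the last joint's range is limited). The gripper opens to 85 mm and grips with 20 to 120 N. Pads are 22 mm wide; open, the fingers measure 114 mm over their backs; the gripper's body (76 mm by 85 mm) begins 54 mm behind the grasp point. The pads swing forward as they close: fully open they stand 13 mm farther back than shut.
Start: joints at [1.131, 0.426, 0.074, 1.606, -0.034, 1.111, -0.067], TCP at [0.193, -0.647, 0.231] pointing down, gripper open.
Joint ranges: [-2.85, 2.85], [-0.5, 2.14], [-1.23, 1.37], [0.21, 2.46], [-1.02, 4.16], [0.16, 2.05], [-2.73, 2.73]. Speed limits (rad/s): [1.89, 1.89, 2.39, 2.39, 3.01, 3.01, 3.01].

## Interface

Orientations are given as [roll, pitch, yaw] about the fixed x, y, z axes, in that order (R = Rz(yaw) Ry(pitch) Rx(roll)).
In Python, from bench import ctrl gives the robot as it stands. The module is installed in compiled form; this text tells all that it offers. Calls block until the motion is done:
- ctrl.move_ptp(position, orientation): joint-space move of the TCP to a pose.
- ctrl.move_l(position, orientation=None, vel=0.15, threshold=None): straight line of the TCP; orientation=None keeps the orientation; vel is the mean speed in m/s. With threshold (N) it stops when the force on the tool has changed by that much, and returns True; else False.
- ctrl.goto_joints(angles): joint-space move.
- ctrl.command_gripper(opening, newtons=None): finger opening in m; newtons is the grip in N (None keeps the last); returns when the fingers have stopped.
- ctrl.dwell(seconds).
- ctrl.ik(position, orientation): joint angles nearest the present ones, or None.
- ctrl.observe(): the state.
- ctrl.read_camera(name): name is "scene" or "top" or "wrist"; returns a dict with "img" (420x560x3 uint8, red, green, blue), "fx", "fy", "cx", "cy" (pixels), "k1" (the pictures are not rectified: a ray, as slopes to the right and down, at radius r is drawn at 1 + k1 r^2 times it, then the intrinsics apply), "position" and "rotation" of the camera in the world. Camera axes: x right, y down, z forward; pixel columns grow to the right and rows downward; lengths in m; the calibration is good to about 2 mm. A picture is of the moment at which its call begins. There is no depth.
A pose or a line that the arm cannot do raises ctrl.Unreachable and nothing moves.
- ctrl.hand_in(): hands the job in, once; it reports no verdict.
Trained networks look in a picture, given as the dict that the camera call returned (one of the last four; its "shot" number tells which), for a name from the list of things; names that differ only in an ending like _2 or _b are one class to them, and where a whole thing is asked for, a point or a joint stands for the part that bears it (a point fixed in the world has none). Each returns a list of dicts, best first, with "confidence" (0 to 1); they miss things now and then, are a little off and sometimes report something else, mostly with a low value. They report only what shows in the picture. A call takes as long as a camera call.
- ctrl.boxes_of(picture, query): "rect" ([left, top, width, height] in pixels, round what is visible of it).
- ctrl.cut_out(picture, query): "mask" (420x560 bool, what is visible of it) and "rect" ([left, top, width, height] in pixels, round what is visible of it).
- ctrl.spot_point(picture, query): "at" ([column, row] in pixels: a listed point, or the origin of a listed thing).
The state is a dict: "t": time; "qpos": joint angles; "qvel": joint speeds; "tau": joint torques, N m; "tcp_pos": TCP position; "ee_rot": TCP orientation; "wrist_force": force on the tool from outside, world axes, zero at the start; "ft_torque": the same for the moment, N m; "gripper_width": finger opening in m.
Only numpy, scipy, OpenCV 4.12 (cv2) and the standard library are available. Lean on these libraries where they do the work, as an engineer would, in place of code of your own. Each camera call takes 0.05 s, during which the arm holds its last target.

## Task

A kit of two small ball bearings is to be counted out in the parts counting tray. With the fingertips only, push the tray's sliding gate fully open, sweep the two small bearings one at a time through the mouth so that each drops into the sunken well behind it, then push the gate fully shut. Do not pick anything up, leave the large bearing on the sorting floor, and leave the valve in the tray and the things on the bench where they are.

Things in the scene. Friction and masses are not known exactly. Their poses are not given: they have to be found in the camera images.
- tray: blue parts counting tray, 220 mm (its x) by 255 mm (its y), fixed. Origin on the bench surface, z up; at zero yaw x points away from the robot, y to the left. Level sorting floor at z = 26 mm, x = -105 to 105, y = -46 to 130 mm; rim round it 5 mm thick, top at z = 38 mm. A gate wall 12 mm thick, top at z = 38 mm, crosses it at y = -46 to -58 mm, with the mouth in its middle.
- mouth (a point): middle of the mouth at the front of the gate wall, on the sorting floor (tray x = 0, y = -46, z = 26 mm). The mouth is a 41 mm wide gap in the wall (x = -20.5 to 20.5), its floor level with the sorting floor. Two fences 3 mm thick, top at z = 38 mm, run from its edges at 45 degrees out to the side rims (x = +-105, y = 38 mm) and form a funnel.
- well (a point): middle of the floor of the sunken well behind the gate wall (tray x = 0, y = -86.5, z = 6 mm). The well spans x = -65 to 65 and y = -58 to -115 mm; at y = -58 mm, the back of the mouth, the floor drops straight down by 20 mm, and a bearing swept past that edge falls in.
- gate (a joint): opening of the gate in metres: 0 = fully shut (covers the mouth), 0.050 = fully open, at its stop. A steel strip 46 mm long that slides inside the gate wall, along the tray's +x to open. Fully open it leaves the mouth clear; a small bearing passes from about 0.042 on. It starts partly shut, too narrow for a bearing. Friction of about 1.5 N holds it where it is left.
- gate_post (a point): centre of the top of the gate's upright round black post, 14 mm in diameter, by which the gate is pushed from either side; its top is at tray z = 66 mm, it reaches down to a small foot 22 x 10 mm whose top is at z = 43.5 mm. The post stands in the middle of the strip, at tray y = -52 mm and tray x = the gate's joint value.
- bearing_1: small steel ball bearing lying flat, 35 mm outside diameter, 17 mm bore, 10 mm thick, 40 g. Origin at its centre (5 mm above what it lies on), z along its axis. It fits through the mouth with 3 mm to spare on either side.
- bearing_2: second small ball bearing, the same as bearing_1
- bearing_large: large steel ball bearing lying flat on the sorting floor, 47 mm outside diameter, 20 mm bore, 14 mm thick, 106 g, origin at its centre. Too wide for the mouth; it is to stay on the sorting floor.
- valve: brass valve body, 26 x 49 x 46 mm, standing in the far left corner of the sorting floor; origin at its underside; not part of the job
- pliers: blue pliers, 55 x 170 x 13 mm, lying on the bench left of the tray; not part of the job
- pump: black solenoid pump, 53 x 134 x 50 mm, on the bench behind the tray; not part of the job
- spanner: open-ended spanner, 30 x 187 x 6 mm, on the bench behind the tray; not part of the job
- tape_1: roll of black tape, 58 mm across and 19 mm high, on the bench behind the tray; not part of the job

How it is judged:
By the outcome, as a careful person would: the job done as asked, in the order asked, and still so for the second after the job is handed in, with the robot touching nothing.
It also fails if it takes over 61 s, if anything falls off the work surface, if the arm or the gripper's body presses on something with over 40 N, if the wrist force passes 120 N, or if a joint passes its speed limit or range.

## Working session

There is one attempt and no reset: what is moved stays moved. The work goes in short steps, each a Python script; the robot and the scene stay as the last script left them, time stands still between calls to the robot, and variables do not carry over. Pictures are saved under pics/ and viewed, and the job is handed in when it is done.

```bash
mkdir -p pics
cat > h.py <<'E'
import numpy as np, cv2
from bench import ctrl
def save(p,n): cv2.imwrite('pics/'+n+'.png', cv2.cvtColor(p['img'],cv2.COLOR_RGB2BGR))
def ray(p,uv):
    d=np.array([[[float(uv[0]),float(uv[1])]]])
    K=np.array([[p['fx'],0,p['cx']],[0,p['fy'],p['cy']],[0,0,1]])
    u=cv2.undistortPoints(d,K,np.array([p['k1'],0,0,0.]))[0,0]
    return np.asarray(p['rotation'])@np.array([u[0],u[1],1.])
def px2w(p,uv,z):
    r=ray(p,uv); o=np.asarray(p['position']); return o+r*(z-o[2])/r[2]
def w2px(p,P):
    c=np.asarray(p['rotation']).T@(np.asarray(P)-np.asarray(p['position'])); u=c[:2]/c[2]
    u=u*(1+p['k1']*(u@u)); return np.array([p['fx']*u[0]+p['cx'],p['fy']*u[1]+p['cy']])
E
python3 - <<'E'
from h import *
for n in ['top','scene']:
    p=ctrl.read_camera(n); save(p,n+'0'); print(n,p['position'],p['fx'],p['k1'],np.round(p['rotation'],3).tolist())
    for q in ['tray','bearing_1','bearing_large','valve']:
        print(q,[(np.round(b['rect']).tolist(),round(b['confidence'],2)) for b in ctrl.boxes_of(p,q)])
    for q in ['mouth','well','gate_post','tray','bearing_1','bearing_large','valve']:
        print(q,[(np.round(b['at'],1).tolist(),round(b['confidence'],2)) for b in ctrl.spot_point(p,q)])
print(ctrl.observe())
E
```

```text
top [ 0.43379198 -0.13266558  1.28872779] 520.6516650245255 -0.15846780823192727 [-2.995, -0.006, -1.551]
tray [([250.0, 192.0, 112.0, 95.0], 0.57)]
bearing_1 [([284.0, 254.0, 20.0, 17.0], 0.67), ([275.0, 234.0, 14.0, 15.0], 0.41)]
bearing_large [([283.0, 211.0, 24.0, 17.0], 0.6)]
valve []
mouth [([327.1, 241.2], 0.62), ([290.6, 220.9], 0.33)]
well [([340.1, 240.0], 0.73)]
gate_post [([332.6, 167.1], 0.6), ([331.5, 225.3], 0.44)]
tray [([306.8, 237.9], 0.75), ([291.7, 259.7], 0.54)]
bearing_1 [([293.5, 261.0], 0.65), ([280.5, 240.7], 0.43)]
bearing_large [([292.6, 220.3], 0.73), ([279.0, 236.9], 0.23)]
valve [([262.1, 212.0], 0.46)]
scene [-0.03041485  0.31282339  0.78057484] 546.2382648798061 -0.055293480849145746 [-2.318, 0.008, -2.164]
tray []
bearing_1 [([330.0, 232.0, 20.0, 14.0], 0.68), ([302.0, 219.0, 19.0, 19.0], 0.6)]
bearing_large [([296.0, 198.0, 24.0, 22.0], 0.76), ([249.0, 165.0, 166.0, 124.0], 0.41)]
valve [([262.0, 200.0, 20.0, 25.0], 0.86)]
mouth [([355.6, 204.9], 0.89)]
well [([363.2, 207.1], 0.94), ([308.9, 167.8], 0.34)]
gate_post [([347.1, 183.3], 0.47)]
tray [([332.1, 227.2], 0.84)]
bearing_1 [([311.1, 229.7], 0.79), ([339.1, 239.2], 0.65)]
bearing_large [([310.5, 209.4], 0.92)]
valve [([275.2, 216.4], 0.52)]
{'t': 1.2, 'qpos': array([ 1.13145975,  0.42611206,  0.07390023,  1.6059976 , -0.03408409,
        1.11075993, -0.06711394]), 'qvel': array([-0.00151314,  0.00181457,  0.00104974, -0.00053257,  0.00017915,
        0.00200234, -0.00099275]), 'tau': array([ 2.03834761e-04, -9.49557924e+01,  3.75666529e+00, -4.63884401e+01,
        1.89243257e-02,  2.66192241e-03, -2.20324989e-05]), 'tcp_pos': array([ 0.19288367, -0.64683207,  0.23129481]), 'ee_rot': array([-3.14157717e+00,  1.93628312e-05, -1.28102459e+00]), 'wrist_force': array([ 0.83868521, -0.47792043, -0.12452101]), 'ft_torque': array([0.01567314, 0.02563105, 0.03853675]), 'gripper_width': 0.08523595587740086}
```

```bash
cat >> h.py <<'E'
from scipy.spatial.transform import Rotation as Ro
_rc=ctrl.read_camera
def cam(n):
    p=_rc(n); return p
def RR(p): 
    r=np.asarray(p['rotation']); return r if r.shape==(3,3) else Ro.from_euler('xyz',r).as_matrix()
E
sed -i "s/np.asarray(p\['rotation'\])@/RR(p)@/; s/np.asarray(p\['rotation'\]).T/RR(p).T/" h.py
python3 - <<'E'
import cv2
for n,(x0,y0,x1,y1) in {'top':(230,150,390,300),'scene':(230,130,430,290)}.items():
    i=cv2.imread(f'pics/{n}0.png'); c=i[y0:y1,x0:x1]; cv2.imwrite(f'pics/{n}0c.png',cv2.resize(c,None,fx=4,fy=4,interpolation=cv2.INTER_CUBIC)[:600,:800])
E
python3 - <<'E'
from h import *
ps={n:ctrl.read_camera(n) for n in['top','scene']}
for n,z,a,b in [('mouth',.026,(327.1,241.2),(355.6,204.9)),('well',.006,(340.1,240),(363.2,207.1)),('post',.066,(331.5,225.3),(347.1,183.3)),('tray',0,(306.8,237.9),(332.1,227.2)),('L',.033,(292.6,220.3),(310.5,209.4)),('b1',.031,(293.5,261),(339.1,239.2)),('b2',.031,(280.5,240.7),(311.1,229.7)),('valve',.026,(262.1,212),(275.2,216.4))]:
    print(n,px2w(ps['top'],a,z).round(4),px2w(ps['scene'],b,z).round(4))
E
```

```text
mouth [ 0.5515 -0.2614  0.026 ] [ 0.5615 -0.2694  0.026 ]
well [ 0.557  -0.2958  0.006 ] [ 0.563  -0.2935  0.006 ]
post [ 0.5858 -0.2676  0.066 ] [ 0.5892 -0.2658  0.066 ]
tray [ 0.5612 -0.2134  0.    ] [ 0.5576 -0.2076  0.    ]
L [ 0.6003 -0.1762  0.033 ] [ 0.5968 -0.1811  0.033 ]
b1 [ 0.5015 -0.18    0.031 ] [ 0.5014 -0.178   0.031 ]
b2 [ 0.5501 -0.1477  0.031 ] [ 0.5518 -0.1494  0.031 ]
valve [ 0.6202 -0.1014  0.026 ] [ 0.626  -0.1157  0.026 ]
```

View pics/top0c.png

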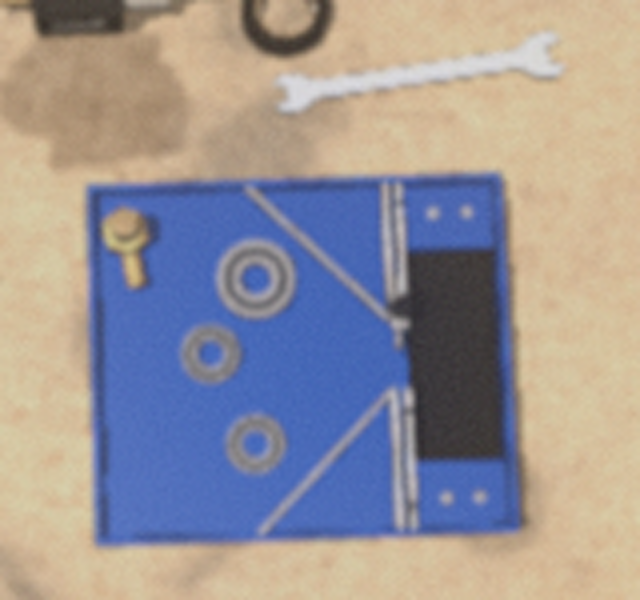

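View pics/scene0c.png

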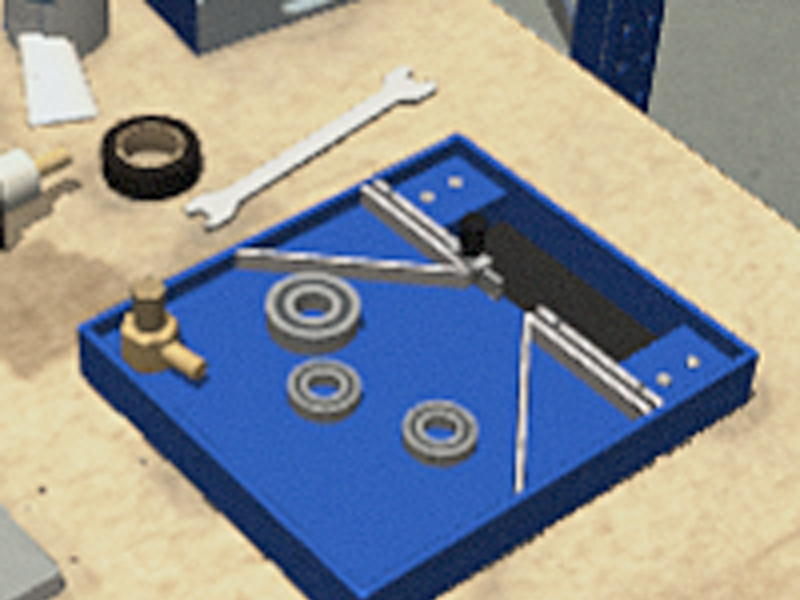

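View pics/scene0.png

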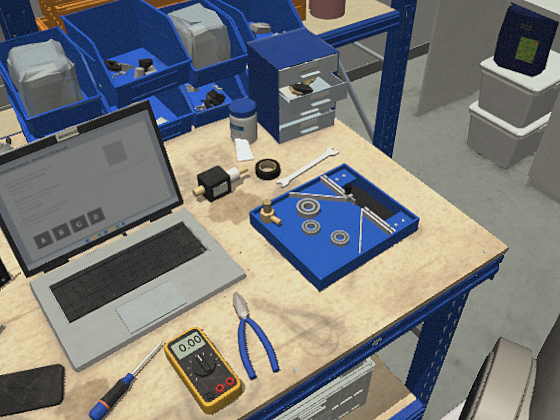

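```bash
cat > fit.py <<'E'
from h import *
from scipy.optimize import least_squares
T=ctrl.read_camera('top');S=ctrl.read_camera('scene')
def c(o,p): return np.array(o)+ (np.array(p)+.5)/4-.5
m=[]
for xyz,p in [((110,135,38),(89,187)),((110,-120,38),(501,176)),((-110,-120,38),(522,532)),((-110,135,38),(100,545))]: m.append((T,xyz,c((230,150),p)))
for xyz,p in [((110,135,38),(80,328)),((110,-120,38),(458,135)),((-110,-120,38),(756,355))]: m.append((S,xyz,c((230,130),p)))
def f(v,full=False):
    r=[]
    for p,xyz,uv in m:
        a=np.array(xyz)/1e3; R=Ro.from_euler('z',v[2]).as_matrix()
        r.append(w2px(p,R@a+[v[0],v[1],0])-uv)
    return np.array(r) if full else np.ravel(r)
for sub in ('both',0,1):
    M=m
    if sub==0: m=M[:4]
    if sub==1: m=M[4:]
    s=least_squares(f,[.558,-.21,0]); print(sub,s.x.round(4),f(s.x,True).round(2).tolist())
    if sub=='both': x=s.x
    m=M
np.save('tray.npy',x)
R=Ro.from_euler('z',x[2]).as_matrix()
tt=lambda P:(R.T@(np.array(P)-[x[0],x[1],0])*1e3).round(1)
for n,z,a,b in [('post',.066,(331.5,225.3),(347.1,183.3)),('L',.033,(292.6,220.3),(310.5,209.4)),('b1',.031,(293.5,261),(339.1,239.2)),('b2',.031,(280.5,240.7),(311.1,229.7)),('mouth',.026,(327.1,241.2),(355.6,204.9))]:
    print(n,tt(px2w(T,a,z)),tt(px2w(S,b,z)))
for p in (T,S): 
    for q in ['gate_post','gate']: 
        for k in ctrl.cut_out(p,q): print(q,k['rect'],k['confidence'])
for y in (0,np.pi): print(ctrl.ik([.55,-.2,.1],[np.pi,0,x[2]+y]))
E
python3 fit.py
python3 - <<'E'
import cv2
i=cv2.imread('pics/scene0.png'); c=i[170:230,310:390]; cv2.imwrite('pics/sg.png',cv2.resize(c,None,fx=10,fy=10,interpolation=cv2.INTER_CUBIC))
E
```

```text
both [ 0.5548 -0.2146  0.0538] [[-0.77, -0.41], [0.23, -0.96], [-0.14, 0.25], [-0.98, 0.9], [-0.84, -0.37], [0.43, -0.9], [1.63, -0.44]]
0 [ 0.5547 -0.2156  0.0522] [[-0.28, -0.46], [0.72, -0.84], [0.21, 0.37], [-0.62, 0.85]]
1 [ 0.5544 -0.2131  0.0535] [[-1.34, 0.02], [0.07, -0.57], [1.27, 0.0]]
post [ 28.1 -54.6  66. ] [ 31.6 -53.   66. ]
L [47.5 35.9 33. ] [43.7 31.2 33. ]
b1 [-51.3  37.4  31. ] [-51.3  39.4  31. ]
b2 [-1.1 67.  31. ] [ 0.5 65.3 31. ]
mouth [ -5.8 -46.6  26. ] [  3.7 -55.1  26. ]
gate_post [327.0, 224.1, 7.0, 14.6] 0.64
gate [327.8, 220.8, 5.6, 11.5] 0.56
gate [253.2, 194.6, 108.9, 92.6] 0.2
gate_post [335.9, 185.1, 19.1, 22.9] 0.61
gate_post [279.6, 150.3, 57.0, 39.0] 0.19
gate [341.0, 183.7, 14.4, 21.2] 0.44
[ 0.5979747   0.46901944 -0.45420693  1.89978287  0.27131204  0.83308849
  0.05609619]
[-0.57268613  0.81510193  1.20467822  1.96606382 -0.90605625  1.04196479
 -2.02745657]
```

View pics/sg.png

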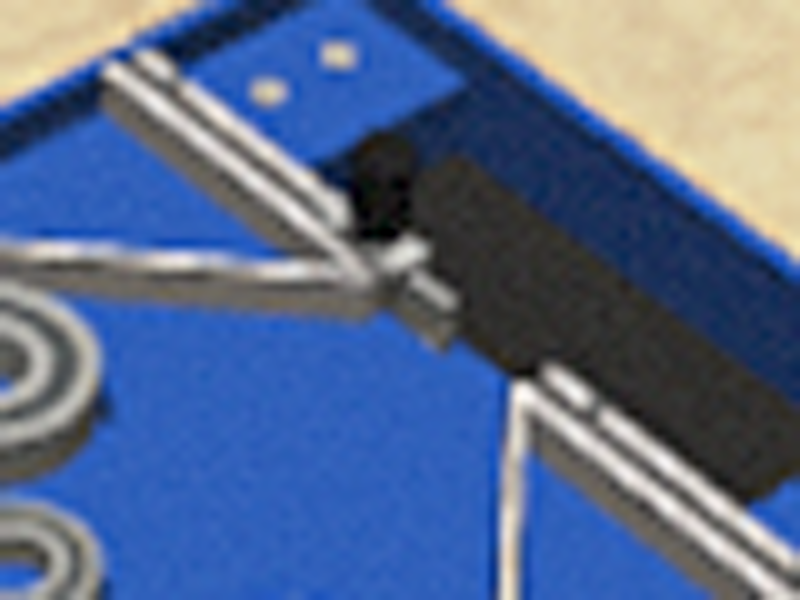

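```bash
cat >> h.py <<'E'
try: TR=np.load('tray.npy')
except Exception: TR=None
def W(x,y,z):
    R=Ro.from_euler('z',TR[2]).as_matrix(); return R@(np.array([x,y,z])/1e3)+[TR[0],TR[1],0]
def T_(P):
    R=Ro.from_euler('z',TR[2]).as_matrix(); return R.T@(np.array(P)-[TR[0],TR[1],0])*1e3
def O(y=0): return [np.pi,0,TR[2]+y]
E
python3 - <<'E'
from h import *
ctrl.move_ptp(W(-12,-10,230),O())
ctrl.command_gripper(0.0,40)
s=ctrl.observe(); print(s['t'],T_(s['tcp_pos']),s['gripper_width'],s['wrist_force'])
p=ctrl.read_camera('wrist'); save(p,'w1'); print(p['position'],p['rotation'],p['fx'],p['k1'])
for q in ['mouth','well','gate_post','bearing_1','bearing_large']:
    print(q,[(np.round(b['at'],1).tolist(),round(b['confidence'],2)) for b in ctrl.spot_point(p,q)])
E
```

```text
4.3417 [-12.01147303  -9.99608565 229.97871639] -0.00012657185947077034 [-0.63014489 -0.68685796 -0.2029731 ]
[ 0.54113996 -0.15375951  0.37256797] [ 2.85621518e+00 -6.03316203e-04  5.51341892e-02] 340.12189358250555 0.02245479744690228
mouth [([294.1, 213.4], 0.79), ([300.2, 102.5], 0.21)]
well [([292.5, 232.4], 0.97)]
gate_post [([322.0, 230.4], 0.76)]
bearing_1 [([242.1, 132.3], 0.89), ([344.0, 136.5], 0.7), ([298.7, 103.4], 0.66)]
bearing_large [([344.8, 135.7], 0.87)]
```

View pics/w1.png

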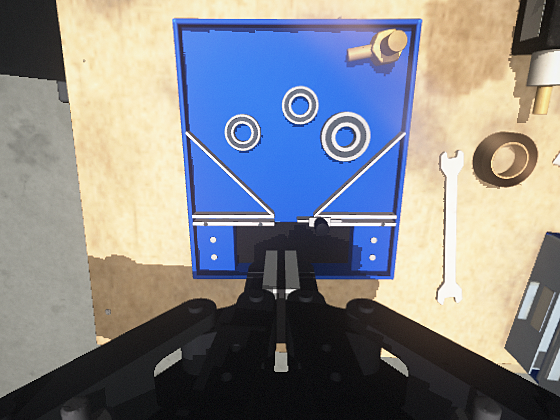

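Run:
```python
import cv2
i=cv2.imread('pics/w1.png'); c=i[5:290,160:430]; a=cv2.resize(c,None,fx=2,fy=2,interpolation=cv2.INTER_CUBIC);cv2.imwrite('pics/w1a.png',a)
c=i[190:310,220:380]; cv2.imwrite('pics/w1b.png',cv2.resize(c,None,fx=5,fy=5,interpolation=cv2.INTER_CUBIC))
```

```text
(no output)
```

View pics/w1a.png

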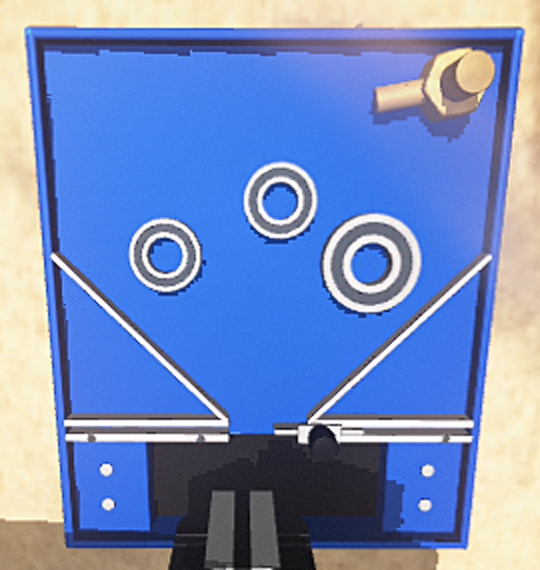

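View pics/w1b.png

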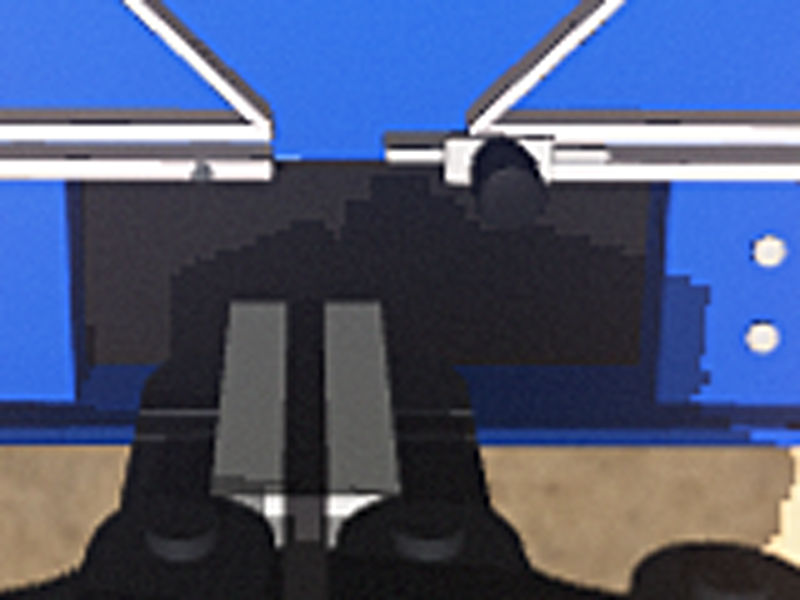

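```bash
cat > fit2.py <<'E'
from h import *
from scipy.optimize import least_squares
p=ctrl.read_camera('wrist')
def c(o,k,q): return np.array(o)+(np.array(q)+.5)/k-.5
m=[]
for xyz,q in [((-110,135,38),(26,29)),((110,135,38),(523,29)),((-110,-120,38),(67,546)),((110,-120,38),(468,548))]: m.append((xyz,c((160,5),2,q)))
m.append(((-20.5,-58,38),c((220,190),5,(272,180))))
def f(v):
    R=Ro.from_euler('z',v[2]).as_matrix()
    return np.ravel([w2px(p,R@(np.array(a)/1e3)+[v[0],v[1],0])-u for a,u in m])
s=least_squares(f,TR); print(s.x.round(4),f(s.x).reshape(-1,2).round(2).tolist())
np.save('tray.npy',s.x)
import h; h.TR=s.x
for n,z,a in [('post',66,c((220,190),5,(508,203))),('post_net',66,(322,230.4)),('b1',31,(242.1,132.3)),('b2',31,(298.7,103.4)),('L',33,(344.8,135.7)),('mouth',26,(294.1,213.4)),('well',6,(292.5,232.4)),('b1top',36,c((160,5),2,(165.5,255))),('b2top',36,c((160,5),2,(280.5,200))),('Ltop',40,c((160,5),2,(371,262)))]: print(n,T_(px2w(p,a,z/1e3)).round(1))
E
python3 fit2.py
```

```text
[ 0.5587 -0.2144  0.0532] [[-1.52, -1.2], [1.57, -0.9], [-0.79, 1.94], [0.4, 1.31], [0.32, 0.57]]
post [ 24.9 -52.   66. ]
post_net [ 25.7 -52.2  66. ]
b1 [-52.   37.2  31. ]
b2 [ 3.2 64.4 31. ]
L [48.7 34.3 33. ]
mouth [  0.5 -47.8  26. ]
well [ -0.2 -77.    6. ]
b1top [-51.   37.6  36. ]
b2top [ 4.2 63.2 36. ]
Ltop [47.9 34.8 40. ]
```

```bash
cat > fit3.py <<'E'
from h import *
from scipy.optimize import least_squares
C={n:ctrl.read_camera(n) for n in('top','scene','wrist')}
tcp=ctrl.observe()['tcp_pos']
def c(o,k,q): return np.array(o)+(np.array(q)+.5)/k-.5
m=[]
cs=[(110,135,38),(110,-120,38),(-110,-120,38),(-110,135,38)]
for a,q in zip(cs,[(89,187),(501,176),(522,532),(100,545)]): m.append(('top',a,c((230,150),4,q)))
for a,q in zip(cs,[(80,328),(458,135),(756,355)]): m.append(('scene',a,c((230,130),4,q)))
for a,q in zip(cs,[(523,29),(468,548),(67,546),(26,29)]): m.append(('wrist',a,c((160,5),2,q)))
m.append(('wrist',(-20.5,-58,38),c((220,190),5,(272,180))))
N=['top','scene','wrist']
def f(v,full=False):
    R=Ro.from_euler('z',v[2]).as_matrix(); r=[]
    P={}
    for i,n in enumerate(N):
        d=v[3+6*i:9+6*i]; p=dict(C[n]); p['position']=np.array(p['position'])+d[:3]*1e-3
        p['rotation']=Ro.from_rotvec(d[3:]*1e-3).as_matrix()@RR(C[n]); P[n]=p
    for n,a,u in m: r.append((w2px(P[n],R@(np.array(a)/1e3)+[v[0],v[1],0])-u)/.5)
    u=w2px(P['wrist'],tcp); r.append(((u-[281,250])/[1,1e4]))
    if full: return P,np.array(r)
    return np.r_[np.ravel(r),v[3:]/np.tile([1.5]*3+[2]*3,3)]
print('tcp px',w2px(C['wrist'],tcp))
s=least_squares(f,np.r_[TR,np.zeros(18)]); P,r=f(s.x,True)
J=np.linalg.inv(s.jac.T@s.jac)
print(s.x[:3].round(4),np.sqrt(np.diag(J))[:3],s.cost); print(s.x[3:].round(2)); print((r*.5).round(2).tolist())
np.save('tray.npy',s.x[:3]); import h; h.TR=s.x[:3]
for n,z,a in [('post',66,c((220,190),5,(508,203))),('post_net',66,(322,230.4)),('b1',31,(242.1,132.3)),('b2',31,(298.7,103.4)),('L',33,(344.8,135.7)),('mouth',26,(294.1,213.4)),('well',6,(292.5,232.4)),('b1top',36,c((160,5),2,(165.5,255))),('b2top',36,c((160,5),2,(280.5,200))),('Ltop',40,c((160,5),2,(371,262)))]: print(n,T_(px2w(P['wrist'],a,z/1e3)).round(1))
np.save('dw.npy',s.x[3:])
E
python3 fit3.py
```

```text
tcp px [276.83639243 268.21907449]
[ 0.5569 -0.2154  0.0529] [0.00063718 0.00131192 0.00196659] 15.42468300195942
[ 0.34  0.18  1.35  0.08 -1.26  0.23 -0.44  0.46  1.54 -1.09 -1.13 -0.01
 -1.56 -0.73  3.06 -0.38  0.97 -0.28]
[[-0.25, -0.4], [0.62, -0.83], [0.16, 0.26], [-0.55, 0.79], [-1.04, 0.02], [0.06, -0.27], [0.95, 0.07], [0.3, 0.06], [-0.42, 0.06], [0.02, 0.61], [-0.34, -0.16], [0.45, -0.33], [-0.17, 0.0]]
post [ 25.3 -53.   66. ]
post_net [ 26.1 -53.2  66. ]
b1 [-52.4  37.1  31. ]
b2 [ 3.3 64.5 31. ]
L [49.2 34.1 33. ]
mouth [  0.5 -48.7  26. ]
well [ -0.2 -78.    6. ]
b1top [-51.4  37.5  36. ]
b2top [ 4.3 63.3 36. ]
Ltop [48.3 34.6 40. ]
```

```bash
python3 - <<'E'
from h import *
ctrl.move_l(W(-10,-53,90),O(),vel=.2)
ctrl.move_l(W(-10,-53,50),vel=.15)
r=ctrl.move_l(W(48,-53,50),vel=.06,threshold=10)
s=ctrl.observe(); print(r,s['t'],T_(s['tcp_pos']),s['wrist_force'])
p=ctrl.read_camera('scene'); save(p,'s2')
ctrl.move_l(W(T_(s['tcp_pos'])[0]-8,-53,50),vel=.1)
ctrl.move_l(W(T_(s['tcp_pos'])[0]-8,-25,130),vel=.2)
p=ctrl.read_camera('wrist'); save(p,'w2')
for q in ['gate_post','bearing_1','mouth']:
    print(q,[(np.round(b['at'],1).tolist(),T_(px2w(p,b['at'],.066 if q=='gate_post' else .031)).round(1),round(b['confidence'],2)) for b in ctrl.spot_point(p,q)])
s=ctrl.observe(); print(s['t'])
E
python3 -c "
import cv2
i=cv2.imread('pics/s2.png'); cv2.imwrite('pics/s2c.png',cv2.resize(i[150:270,260:420],None,fx=5,fy=5,interpolation=cv2.INTER_CUBIC))"
```

```text
True 6.8333 [ 29.63599353 -53.32649594  49.19905564] [-7.52255421 -1.18135631  4.14090401]
gate_post [([321.6, 259.2], array([ 50.9, -50.7,  66. ]), 0.69)]
bearing_1 [([252.6, 78.9], array([ 4.9, 64.1, 31. ]), 0.86), ([171.2, 118.1], array([-51.6,  38.7,  31. ]), 0.81)]
mouth [([252.2, 232.2], array([  2.1, -44.8,  31. ]), 0.58)]
7.9083
```

View pics/s2c.png

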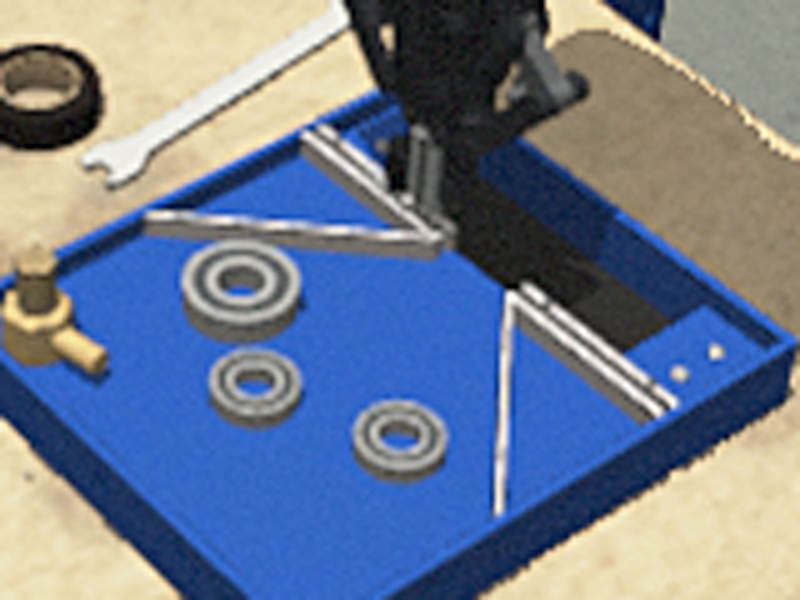

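View pics/w2.png

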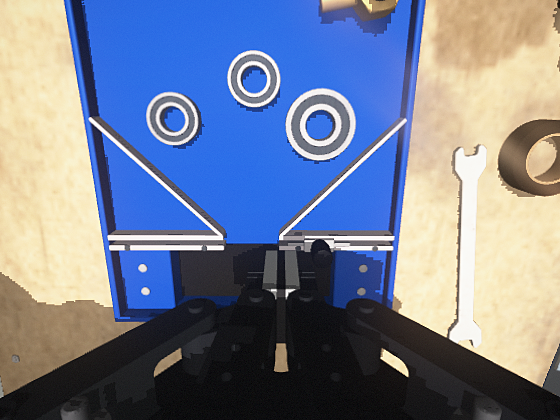

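```bash
cat >> h.py <<'E'
def sweep(b,t,lead=6,z=29.5,vel=.06,half=11,zup=60):
    b=np.array(b,float);t=np.array(t,float);d=(t-b)/np.linalg.norm(t-b)
    th=np.arctan2(d[0],-d[1]); s=b-d*(17.5+half+lead); e=t-d*(17.5+half)
    ctrl.move_l(W(*s,zup+30),O(th),vel=.25)
    ctrl.move_l(W(*s,z),vel=.15)
    f0=ctrl.observe()['wrist_force']
    r=ctrl.move_l(W(*e,z),vel=vel,threshold=15)
    o=ctrl.observe(); print('sweep end',r,T_(o['tcp_pos']).round(1),(o['wrist_force']-f0).round(1))
    q=e-d*4; ctrl.move_l(W(*q,z),vel=.1); ctrl.move_l(W(*q,zup),vel=.2)
def look(n,xy=None,z=130):
    if xy is not None: ctrl.move_l(W(*xy,z),O(),vel=.25)
    p=ctrl.read_camera('wrist'); save(p,n)
    for q in ['bearing_1','bearing_large']:
        print(q,[(np.round(b['at'],1).tolist(),T_(px2w(p,b['at'],.031)).round(1),round(b['confidence'],2)) for b in ctrl.spot_point(p,q)])
    print('t',ctrl.observe()['t'])
E
python3 - <<'E'
from h import *
ctrl.command_gripper(0.014,40)
print(ctrl.observe()['gripper_width'])
sweep((-51.5,38),(-2,-22))
look('w3',(0,0),130)
E
```

```text
0.01433573838668433
sweep end False [-20.3   0.2  29.5] [-0.9 -0.1 -0.4]
bearing_1 [([275.3, 233.2], array([ -2.8, -19.9,  31. ]), 0.97), ([291.6, 118.4], array([ 8.5, 64. , 31. ]), 0.89)]
bearing_large [([351.2, 162.7], array([51.1, 33.7, 31. ]), 0.84), ([274.8, 232.4], array([ -3.2, -19.2,  31. ]), 0.65)]
t 12.6833
```

View pics/w3.png

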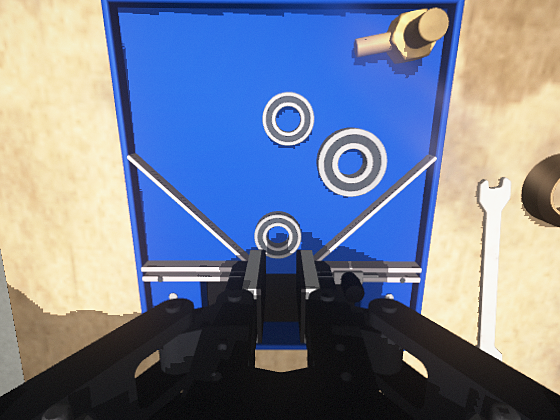

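```bash
python3 - <<'E'
from h import *
sweep((-2.6,-20.5),(0,-38))
ctrl.command_gripper(0.0,40)
sweep((0,-38),(0,-69),lead=4)
look('w4',(0,40),150)
p=ctrl.read_camera('scene'); save(p,'s4')
print([(b['rect'],b['confidence']) for b in ctrl.boxes_of(p,'bearing_1')])
E
python3 -c "
import cv2
i=cv2.imread('pics/s4.png'); cv2.imwrite('pics/s4c.png',cv2.resize(i[150:270,260:420],None,fx=5,fy=5,interpolation=cv2.INTER_CUBIC))"
```

```text
sweep end False [ -4.3 -10.1  29.5] [ 1.7  0.  -0.3]
sweep end False [ -0.  -40.3  29.5] [ 0.4 -0.1 -0.4]
bearing_1 [([287.3, 166.4], array([ 6.5, 66.8, 31. ]), 0.96), ([285.8, 232.6], array([ 5.6, 12.3, 31. ]), 0.16)]
bearing_large [([342.7, 205.1], array([50.9, 35.8, 31. ]), 0.79)]
t 17.85
[([300.1, 217.4, 21.8, 19.6], 0.77), ([356.9, 198.6, 10.5, 12.7], 0.59)]
```

View pics/w4.png

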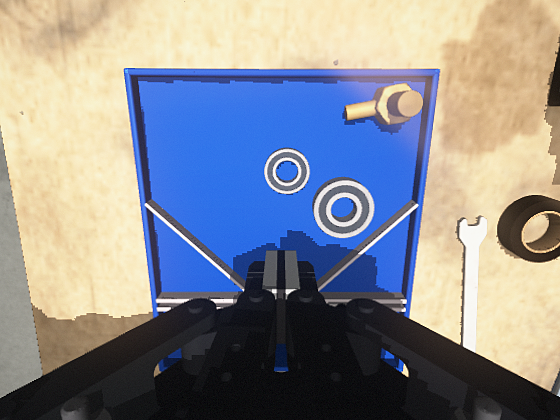

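View pics/s4c.png

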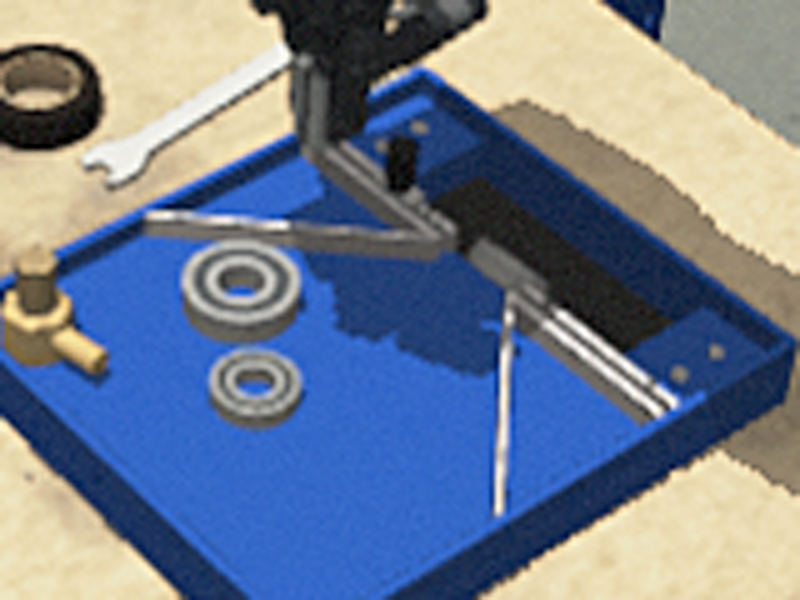

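```bash
python3 - <<'E'
from h import *
ctrl.move_l(W(-1,-34,75),O(),vel=.25)
ctrl.move_l(W(-1,-34,32),vel=.15)
r=ctrl.move_l(W(-1,-58,32),vel=.06,threshold=10); o=ctrl.observe(); print(r,T_(o['tcp_pos']),o['wrist_force'])
ctrl.move_l(W(-1,-34,32),vel=.15)
ctrl.move_l(W(-1,-34,75),vel=.2)
ctrl.move_l(W(-20,20,150),vel=.25)
p=ctrl.read_camera('scene'); save(p,'s5')
print([(b['rect'],b['confidence']) for b in ctrl.boxes_of(p,'bearing_1')],ctrl.observe()['t'])
E
python3 -c "
import cv2
i=cv2.imread('pics/s5.png'); cv2.imwrite('pics/s5c.png',cv2.resize(i[150:270,260:420],None,fx=5,fy=5,interpolation=cv2.INTER_CUBIC))"
```

```text
True [  0.50425128 -49.92668251  33.79252261] [-0.13452565  5.25046329  8.41694298]
[([354.2, 196.4, 14.0, 12.6], 0.61), ([301.2, 220.4, 17.5, 17.6], 0.5)] 20.5333
```

View pics/s5c.png

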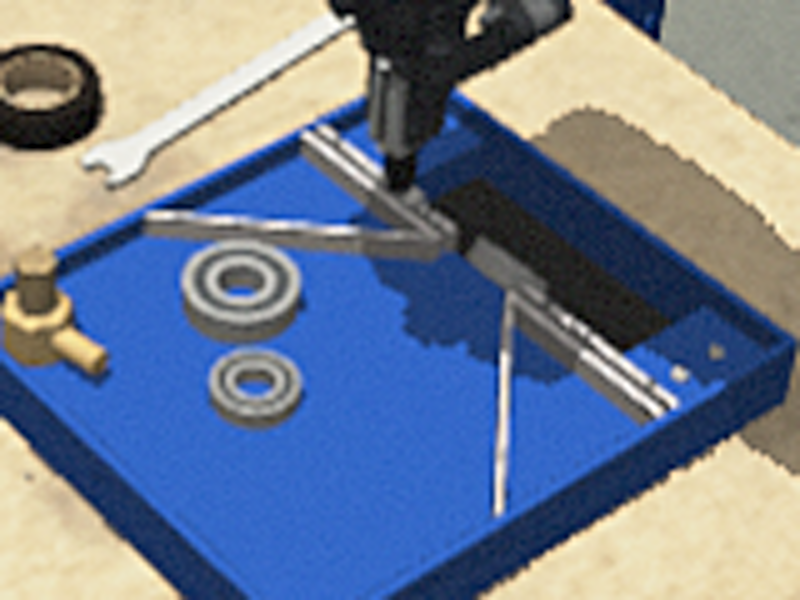

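```bash
python3 - <<'E'
from h import *
ctrl.move_l(W(0,-125,140),O(),vel=.3)
look('w6')
E
python3 -c "
import cv2
i=cv2.imread('pics/w6.png'); cv2.imwrite('pics/w6c.png',cv2.resize(i[120:280,180:390],None,fx=3.7,fy=3.7,interpolation=cv2.INTER_CUBIC))"
```

```text
bearing_1 [([282.7, 127.8], array([  2.5, -68.5,  31. ]), 0.57)]
bearing_large []
t 21.325
```

View pics/w6c.png

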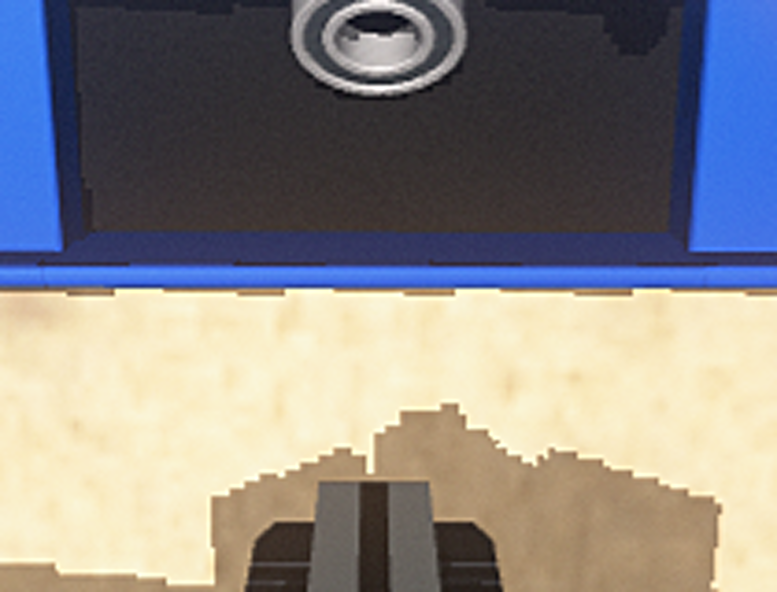

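```bash
python3 - <<'E'
from h import *
ctrl.move_l(W(0,-110,150),O(),vel=.3)
ctrl.move_l(W(-0.5,-30,75),O(),vel=.3)
ctrl.move_l(W(-0.5,-30,28.5),vel=.15)
r=ctrl.move_l(W(-0.5,-59,28.5),vel=.05,threshold=35); o=ctrl.observe(); print(r,T_(o['tcp_pos']),o['wrist_force'])
ctrl.move_l(W(-0.5,-34,30),vel=.15)
ctrl.move_l(W(-0.5,-34,75),vel=.2)
ctrl.move_l(W(0,-105,150),vel=.3)
look('w7')
E
python3 -c "
import cv2
i=cv2.imread('pics/w7.png'); cv2.imwrite('pics/w7c.png',cv2.resize(i[80:280,160:410],None,fx=3,fy=3,interpolation=cv2.INTER_CUBIC))"
```

```text
False [ -0.57070023 -58.85160265  28.41627379] [0.25197146 0.51268424 0.61188523]
bearing_1 [([277.6, 160.0], array([ -1.1, -73.4,  31. ]), 0.75)]
bearing_large []
t 24.6167
```

View pics/w7c.png

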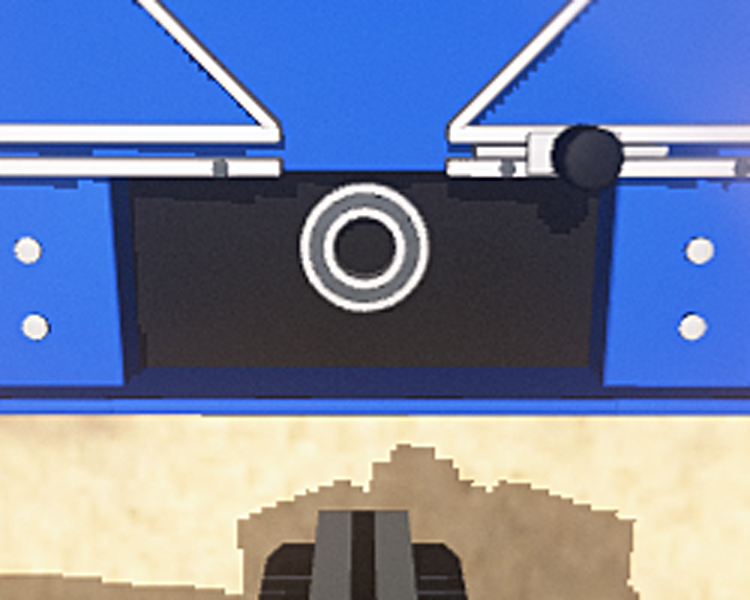

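```bash
python3 - <<'E'
from h import *
ctrl.move_l(W(37,-84,90),O(),vel=.3)
ctrl.move_l(W(37,-84,10),vel=.15)
r=ctrl.move_l(W(-8,-82,10),vel=.07,threshold=15); o=ctrl.observe(); print(r,T_(o['tcp_pos']),o['wrist_force'])
ctrl.move_l(W(-4,-82,10),vel=.15)
ctrl.move_l(W(-4,-82,80),vel=.2)
ctrl.move_l(W(-4,-40,150),vel=.3)
ctrl.command_gripper(0.014,40)
look('w8')
p=ctrl.read_camera('scene'); save(p,'s8')
E
python3 -c "
import cv2
i=cv2.imread('pics/s8.png'); cv2.imwrite('pics/s8c.png',cv2.resize(i[150:270,260:420],None,fx=5,fy=5,interpolation=cv2.INTER_CUBIC))"
```

```text
False [ -7.73240271 -82.03619595  10.13262807] [-0.5474672  -0.39974743  0.92138637]
bearing_1 [([296.2, 55.1], array([ 7.9, 65.9, 31. ]), 0.81), ([248.6, 234.3], array([-29.1, -68.7,  31. ]), 0.71)]
bearing_large [([354.3, 98.5], array([50.6, 36.9, 31. ]), 0.62)]
t 28.1
```

View pics/w8.png

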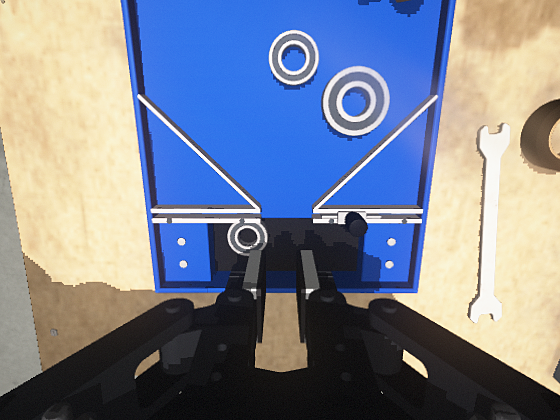

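View pics/s8c.png

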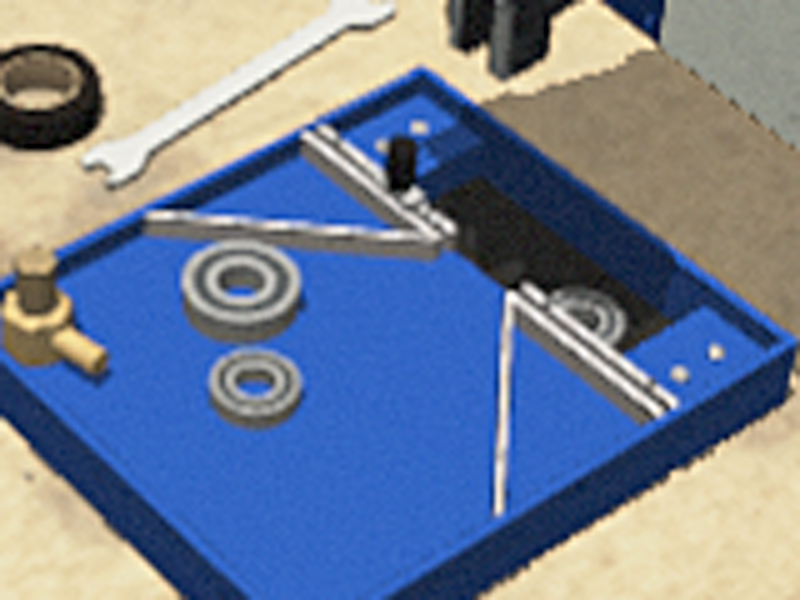

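Run:
```python
from h import *
ctrl.move_l(W(5,90,120),O(),vel=.35)
sweep((5,64),(-11,8),vel=.08)
look('w9',(-10,40),130)
```

```text
sweep end False [-3.  35.9 29.4] [-1.1 -0.7 -0.2]
bearing_1 [([278.8, 244.2], array([-9.5, 10.2, 31. ]), 0.75), ([252.0, 324.2], array([-31.6, -60.6,  31. ]), 0.57)]
bearing_large [([358.4, 215.8], array([49.9, 33. , 31. ]), 0.76)]
t 31.7417
```

View pics/w9.png

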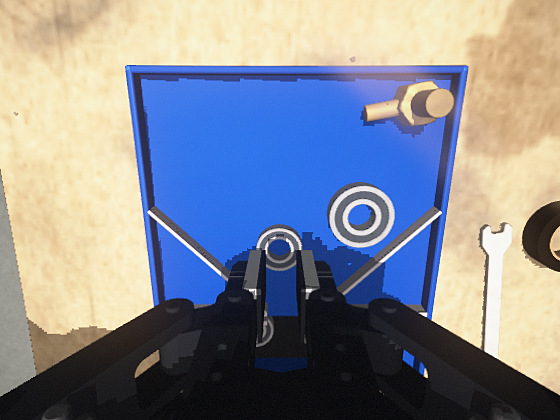

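```bash
python3 - <<'E'
from h import *
sweep((-10.5,9),(0,-37))
ctrl.command_gripper(0.0,40)
sweep((-.3,-37),(-.3,-86.5),lead=4,z=28.5)
ctrl.move_l(W(0,-105,150),O(),vel=.3)
look('w10')
p=ctrl.read_camera('scene'); save(p,'s10')
E
python3 -c "
import cv2
i=cv2.imread('pics/w10.png'); cv2.imwrite('pics/w10c.png',cv2.resize(i[80:280,160:410],None,fx=3,fy=3,interpolation=cv2.INTER_CUBIC))"
```

```text
sweep end False [-6.4 -8.8 29.4] [-1.3  1.1 -1.1]
sweep end False [ -0.3 -57.5  28.5] [-0.4  0.2  0.3]
bearing_1 [([282.1, 158.2], array([  2.7, -72.1,  31. ]), 0.68), ([239.7, 159.7], array([-30. , -73.2,  31. ]), 0.59)]
bearing_large []
t 37.7167
```

View pics/w10c.png

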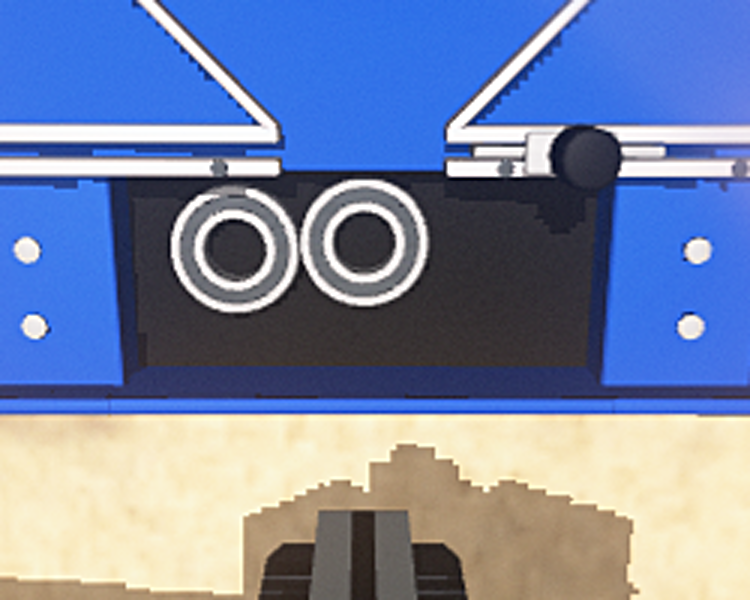

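```bash
python3 - <<'E'
from h import *
ctrl.move_l(W(82,-52.5,110),O(),vel=.3)
ctrl.move_l(W(82,-52.5,50),vel=.15)
r=ctrl.move_l(W(8,-52.5,50),vel=.06,threshold=10); o=ctrl.observe(); print(r,T_(o['tcp_pos']),o['wrist_force'],o['t'])
ctrl.move_l(W(32,-52.5,50),vel=.15)
ctrl.move_l(W(32,-52.5,110),vel=.2)
ctrl.move_l(W(0,-115,150),O(),vel=.3)
look('w11')
p=ctrl.read_camera('wrist')
print([(T_(px2w(p,b['at'],.066)),b['confidence']) for b in ctrl.spot_point(p,'gate_post')])
E
python3 -c "
import cv2
i=cv2.imread('pics/w11.png'); cv2.imwrite('pics/w11c.png',cv2.resize(i[60:280,160:410],None,fx=2.7,fy=2.7,interpolation=cv2.INTER_CUBIC))"
```

```text
True [ 19.67595506 -52.41755689  50.47513953] [ 6.26266585 -0.62872611 -2.98151232] 39.7917
bearing_1 [([282.4, 146.6], array([  1.8, -73.8,  31. ]), 0.97), ([235.4, 146.7], array([-33.9, -73.9,  31. ]), 0.64)]
bearing_large [([284.0, 147.4], array([  3.1, -74.4,  31. ]), 0.33)]
t 41.0583
[(array([ -0.17417111, -49.74718987,  66.        ]), 0.89)]
```

View pics/w11c.png

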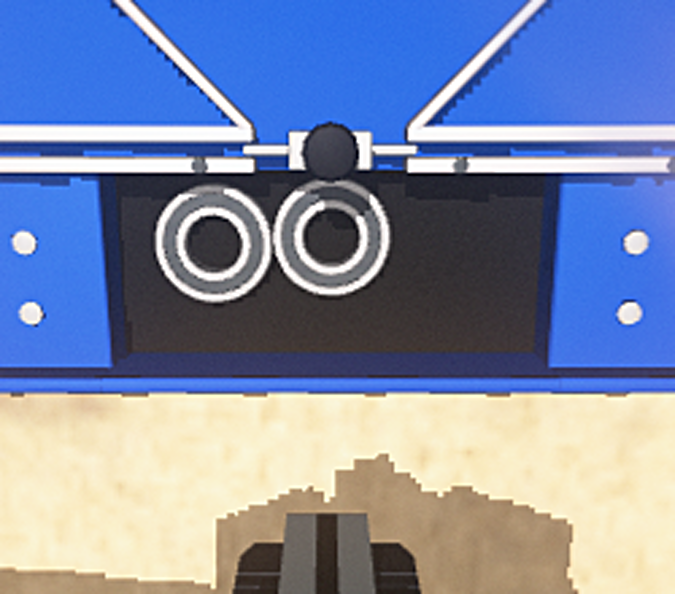

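```bash
python3 - <<'E'
from h import *
p=ctrl.read_camera('scene'); save(p,'s12')
ctrl.hand_in(); print(ctrl.observe()['t'])
E
python3 -c "
import cv2
i=cv2.imread('pics/s12.png'); cv2.imwrite('pics/s12c.png',cv2.resize(i[140:280,240:420],None,fx=4,fy=4,interpolation=cv2.INTER_CUBIC))"
```

```text
the job is handed in; nothing more can be done
the job is handed in; nothing more can be done
```

View pics/s12c.png

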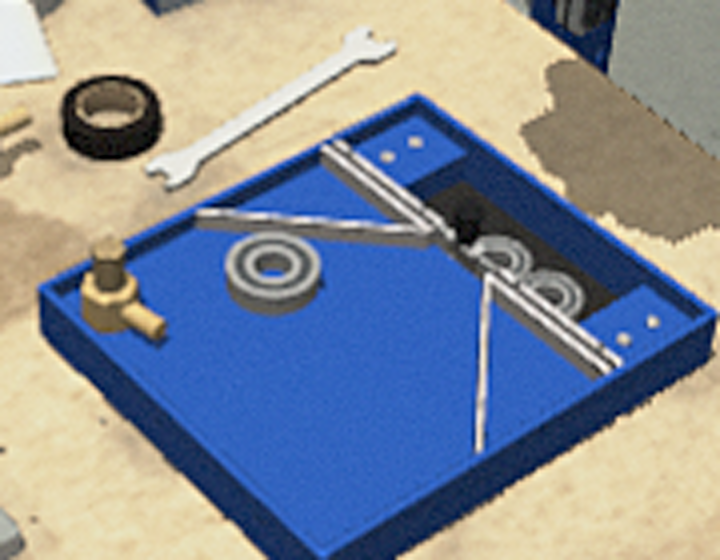

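I pushed the gate open to its stop, swept both small bearings one at a time through the mouth into the well, then pushed the gate shut. The job was handed in at about 41 s on the robot clock, and nothing was picked up.

- **First bearing:** it came to rest leaning on the lip of the well. A first nudge stopped early on its 10 N limit. A second push dropped it flat, and I then slid it about 35 mm sideways inside the well to make room for the second.
- **Gate:** the opening push and the closing push each ended against something solid at about 10 N, against roughly 1.5 N of gate friction. The last wrist picture puts the post at x ≈ −0.2 mm, with the strip covering the mouth evenly on both sides.
- **Bearings:** in the last pictures both small bearings lie flat in the well, side by side. The large one is still on the sorting floor where it was.
- **Other items:** the valve, spanner and tape look unmoved and the gripper was clear of everything. I did not check the pliers and the pump in a last picture, but the arm never went near them.
- **Disagreements:** before the combined fit, the cameras differed by up to 4 mm on the tray position. The last post picture also put the post about 2 mm off its known y, which is in line with the camera calibration error.

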